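Turn up a washed sample cup

TASK

Two washed sample cups stand upside down to dry. Turn the shorter one over and stand it mouth up, wholly on the square cork mat, and let go of it; set it down rather than dropping it from a height, and do not disturb the taller cup.

Things in the scene. Friction and masses are not known exactly. Their poses are not given: they have to be found in the camera images.
- short_cup_center (a point): centre (half-way up) of the shorter cup: round, straight-sided, 56 mm diameter, 60 mm tall, white plastic wall on a solid 12 mm steel foot, about 0.25 kg. Starts mouth down, foot on top; its z axis points from foot to mouth. Bottom-heavy (centre of mass 9 mm from the foot's face): with the foot's edge on the mat and leaning under 65 degrees from upright, it rocks upright by itself when let go.
- tall_cup_center (a point): centre of the taller cup, to be left alone: the same make and diameter (56 mm), but 95 mm tall; it too stands mouth down, centre 47.5 mm above the worktop, z axis towards its mouth. Which of the two cups stands farther left changes.
- mat_top (a point): centre of the upper face of the plain square brown cork bench mat, 130 x 130 mm, 4 mm thick, fixed on the worktop; z up, x and y along its sides.

How it is judged:
By the outcome, as a careful person would: the job done as asked, in the order asked, and still so for the second after the job is handed in, with the robot touching nothing.
It also fails if it takes over 42 s, if anything falls off the work surface, if the arm or the gripper's body presses on something with over 40 N, if the wrist force passes 120 N, or if a joint passes its speed limit or range.

ROBOT

A 7-joint arm with a two-finger parallel gripper is mounted at the origin on a cart in front of the work surface, level with it; the furniture and walls round the work are solid. World frame = base frame: x ahead of the robot, y to its left, z up, the work surface at z = 0. Lengths are in mm, angles in rad, forces in N, time in s.
With the tool pointing down it reaches from about 350 to 900 mm from the base axis. Payload 7.2 kg.
Tool frame: the origin (TCP) lies at the very end of the fingers, on their centre line; the grasp point (between the pads) lies 19 mm behind it (manip.grip_depth is the distance from the TCP to the grasp point, in mm); z points along the fingers, x is the direction in which the jaws open and shut, and the axes are right-handed (so a half turn about z gives the same grasp; the last joint's range is limited). The gripper opens to 85 mm and grips with 20 to 120 N. Pads are 22 mm wide; open, the fingers measure 114 mm over their backs; the gripper's body (76 mm by 85 mm) begins 54 mm behind the grasp point. The pads swing forward as they close: fully open they stand 13 mm farther back than shut.
Start: joints at [1.19, 0.411, -0.013, 1.596, 0.006, 1.134, -0.082], TCP at [192.316, -594.68, 191.897] pointing down, gripper open.
Joint ranges: [-2.95, 2.95], [-0.29, 1.99], [-1.47, 1.44], [0.14, 2.54], [-1.03, 4.17], [0.13, 1.85], [-2.86, 2.86]. Speed limits (rad/s): [2.39, 2.39, 3.01, 3.01, 3.14, 3.14, 3.14].

INTERFACE

Orientations are given as a unit quaternion [w, x, y, z].
In Python, from rig import manip gives the robot as it stands. The module is installed in compiled form; this text tells all that it offers.
- The arm moves only by the tool drive_tool, never from a script. Its argument "motion" is a list of rows, each a list of 7 numbers: the turn, a rotation vector about the tool's x, y, z in rad, then the shift along the tool's x, y, z in cm, then the opening, from 0 (shut) to 1 (fully open). A call has 1 to 12 rows; each row is the pose to reach, as a shift and turn from the pose measured when the call began, along the tool's axes at that moment; what a row does not reach only later rows make up. A row lasts 1/10 s, in which the tool goes at most 50 mm and 8.59 degrees, less where a joint would pass 70% of its speed; a pose out of reach is approached as far as the arm can. A call with a gripper value outside its range is refused whole. The fingers move at their own pace and stop on an object; "newtons" is the grip in N (left out, the last holds). Time passes only in rows, so rows that repeat a pose let the fingers close. It gives the time, the measured TCP pose, the force and the opening at its end, in the units of the state.
- manip.read_state(): the state, without advancing time (a new reading comes with each control period).
- manip.get_image(name): name is "scene" or "top" or "wrist"; returns a dict with "color" (400x640x3 uint8, blue, green, red), "z_map" (400x640 float32, mm along the optical axis (not along the pixel's ray), 0 where there is no reading), "mtx" (3x3 intrinsics, pixels), "camera_from_world" (4x4, takes a point from world to camera coordinates). Camera axes: x right, y up, looking along -z (the intrinsics and any distortion apply to the point x, -y, -z); pixel columns grow to the right and rows downward; lengths in mm; the calibration is good to about 2 mm. A picture is of the moment at which its call begins.
- manip.sign_off(): hands the job in, once; it reports no verdict.
Trained networks look in the newest picture that a camera, given by its name, has taken for a name from the list of things; names that differ only in an ending like _2 or _b are one class to them, and where a whole thing is asked for, a point or a joint stands for the part that bears it (a point fixed in the world has none). Each returns a list of dicts, best first, with "p" (0 to 1); they miss things now and then, are a little off and sometimes report something else, mostly with a low value. They report only what shows in the picture. A call takes as long as a camera call.
- manip.search_frame(camera, thing): "bbox" ([left, top, right, bottom] in pixels, round what is visible of it).
- manip.place_of(camera, thing): "pixel" ([column, row] in pixels: a listed point, or the origin of a listed thing).
The state is a dict: "t": time; "qpos": joint angles; "joint_velocities": joint speeds; "tau": joint torques, N m; "tool_pos": TCP position; "tool_rot": TCP orientation; "contact_force": force on the tool from outside, world axes, zero at the start; "wrist_torque": the same for the moment, N m; "width": finger opening in mm.
Only numpy, scipy, OpenCV 4.12 (cv2) and the standard library are available. Lean on these libraries where they do the work, as an engineer would, in place of code of your own. Each camera call takes 0.05 s, during which the arm holds its last target.

## Working session

There is one attempt and no reset: what is moved stays moved. The work goes in short steps, Python scripts to look and compute and a tool call to move; the robot and the scene stay as the last step left them, time stands still between calls to the robot, and variables do not carry over. Pictures are saved under pics/ and viewed, and the job is handed in when it is done.

Besides the shell and the picture viewer there is one more tool, called after "Call:" as a command line: name --pt "numbers of a row" for each row, then --argument value for the rest. drive_tool: Moves the arm, as the interface text tells. Its arguments: {"type":"object","properties":{"motion":{"type":"array"},"newtons":{"type":"number"}},"required":["motion"]}

```bash
mkdir -p pics; cat > h.py <<'E'
import numpy as np, cv2
from scipy.spatial.transform import Rotation as R
from rig import manip
def Rq(q): return R.from_quat([q[1],q[2],q[3],q[0]])
def px2w(im,u,v,d=None):
    K=im["mtx"]; T=np.linalg.inv(im["camera_from_world"])
    if d is None:
        d=im["z_map"][int(round(v)),int(round(u))]
    x=(u-K[0,2])/K[0,0]*d; y=(v-K[1,2])/K[1,1]*d
    return (T@np.array([x,-y,-d,1]))[:3]
def cloud(im):
    K=im["mtx"]; T=np.linalg.inv(im["camera_from_world"]); z=im["z_map"]
    v,u=np.mgrid[0:z.shape[0],0:z.shape[1]]
    P=np.stack([(u-K[0,2])/K[0,0]*z,-(v-K[1,2])/K[1,1]*z,-z,np.ones_like(z)],-1)
    W=(P@T.T)[...,:3]; W[z<=0]=np.nan
    return W
def w2px(im,p):
    K=im["mtx"];c=im["camera_from_world"]@np.append(p,1)
    return K[0,0]*c[0]/-c[2]+K[0,2], K[1,1]*-c[1]/-c[2]+K[1,2]
E
python3 - <<'E'
from h import *
for n in ("scene","top"):
    im=manip.get_image(n); cv2.imwrite(f"pics/{n}0.png",im["color"])
    np.save(f"{n}0.npy",cloud(im))
    for t in ("short_cup_center","tall_cup_center","mat_top"):
        for r in manip.place_of(n,t)[:3]:
            print(n,t,np.round(r["pixel"]),round(r["p"],2),np.round(px2w(im,*r["pixel"]),1))
        for r in manip.search_frame(n,t)[:2]: print("  box",np.round(r["bbox"]),round(r["p"],2))
s=manip.read_state()
print(s["t"],s["tool_pos"],s["tool_rot"],s["width"],manip.grip_depth)
print(Rq(s["tool_rot"]).as_matrix().round(3))
E
```

```text
scene short_cup_center [226. 254.] 0.98 [603.7 283.7  59.7]
  box [212. 236. 239. 279.] 0.97
scene tall_cup_center [310. 197.] 0.94 [604.6  61.7  69. ]
  box [296. 172. 324. 216.] 0.87
scene mat_top [381. 182.] 0.75 [ 577.1 -141.3    6.5]
  box [347. 164. 416. 213.] 0.77
top short_cup_center [195. 197.] 0.92 [619.5 269.8  62.4]
  box [178. 183. 215. 214.] 0.87
  box [299. 166. 330. 206.] 0.63
top tall_cup_center [314. 185.] 0.88 [615.4  45.4  95.1]
  box [298. 163. 331. 204.] 0.72
top mat_top [410. 211.] 0.63 [ 568.1 -139.3    6.8]
  box [369. 170. 453. 256.] 0.95
0.7 [ 192.32876855 -594.6785838   191.92034484] [ 1.88562722e-05  8.08618680e-01 -5.88333094e-01  3.40554165e-05] 85.49970008890297 18.700000000000003
[[ 0.308 -0.951  0.   ]
 [-0.951 -0.308 -0.   ]
 [ 0.    -0.    -1.   ]]
```

View pics/scene0.png

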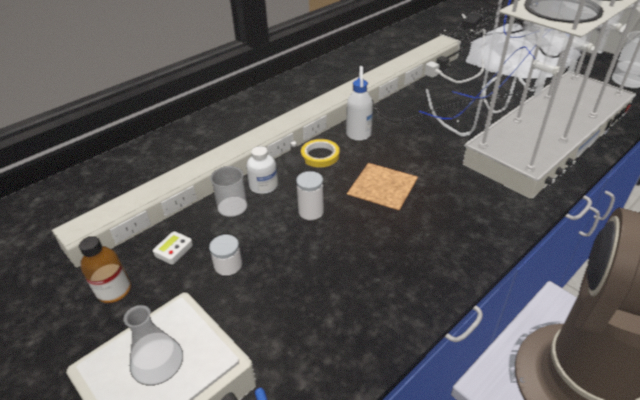

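View pics/top0.png

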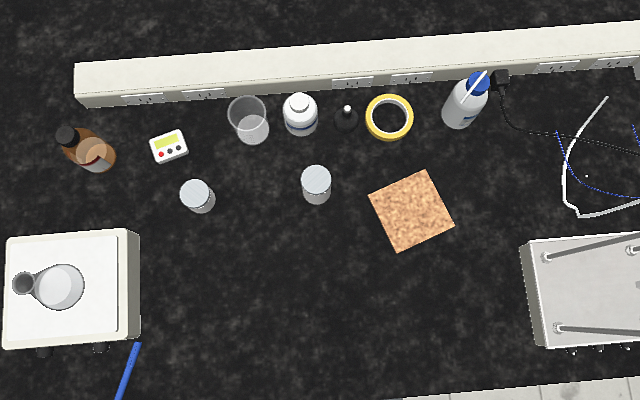

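```bash
python3 - <<'E'
from h import *
def circ(P):
    A=np.c_[2*P,np.ones(len(P))];b=(P**2).sum(1);x=np.linalg.lstsq(A,b,rcond=None)[0]
    return x[:2],np.sqrt(x[2]+x[:2]@x[:2])
im={"top":None}
for n in ("top","scene"):
    W=np.load(n+"0.npy").reshape(-1,3); W=W[~np.isnan(W[:,0])]
    for c,h in (((615,272),60),((612,50),95)):
        m=(np.hypot(*(W[:,:2]-c).T)<60)&(W[:,2]>15)
        P=W[m]; t=P[abs(P[:,2]-h)<6]
        if len(t)<10: print(n,c,len(P),len(t)); continue
        print(n,c,"top z",np.median(t[:,2]).round(1),len(t),"minmax",t[:,:2].min(0).round(),t[:,:2].max(0).round(),cv2.minEnclosingCircle(t[:,:2].astype(np.float32)), "med",np.median(t[:,:2],0).round(1), "all",P.min(0).round(),P.max(0).round())
    # tall things
    m=(W[:,2]>12)&(W[:,0]>250)&(W[:,0]<950)&(abs(W[:,1])<600)
    g,c=np.unique(np.round(W[m][:,:2]/50)*50,axis=0,return_counts=True)
    mx=[W[m][np.all(np.round(W[m][:,:2]/50)*50==k,1),2].max().round() for k in g]
    print([(int(a),int(b),int(k),float(z)) for (a,b),k,z in zip(g,c,mx) if k>5])
E
```

```text
top (615, 272) top z 61.1 689 minmax [600. 243.] [655. 298.] ((627.7159423828125, 270.3482666015625), 28.235002517700195) med [626.8 270.3] all [600. 242.  15.] [655. 298.  66.]
top (612, 50) top z 95.8 717 minmax [598.  14.] [654.  68.] ((626.3847045898438, 41.486793518066406), 28.443025588989258) med [625.6  41.2] all [598.  14.  15.] [654.  68. 101.]
[(250, 450, 28, 16.0), (300, -500, 308, 73.0), (300, -450, 447, 72.0), (300, -400, 471, 72.0), (300, -350, 708, 308.0), (300, 400, 125, 20.0), (300, 450, 44, 17.0), (350, -500, 681, 69.0), (350, -450, 787, 70.0), (350, -400, 781, 70.0), (350, -350, 1172, 311.0), (350, 400, 198, 79.0), (350, 450, 218, 78.0), (350, 500, 49, 78.0), (350, 550, 226, 80.0), (350, 600, 24, 79.0), (400, -550, 53, 68.0), (400, -500, 729, 70.0), (400, -450, 802, 208.0), (400, -400, 774, 70.0), (400, -350, 850, 73.0), (400, 400, 966, 91.0), (400, 450, 857, 91.0), (400, 500, 858, 91.0), (400, 550, 858, 91.0), (400, 600, 370, 91.0), (450, -550, 138, 78.0), (450, -500, 674, 98.0), (450, -450, 602, 69.0), (450, -400, 621, 71.0), (450, -350, 1282, 355.0), (450, 400, 
[... 5600 characters left out ...]
, 66.0), (850, 200, 538, 66.0), (850, 250, 583, 65.0), (850, 300, 631, 65.0), (850, 350, 660, 65.0), (850, 400, 722, 65.0), (850, 450, 436, 65.0), (850, 500, 411, 65.0), (900, -600, 42, 64.0), (900, -550, 90, 66.0), (900, -500, 92, 65.0), (900, -450, 95, 66.0), (900, -400, 33, 64.0), (900, -350, 87, 65.0), (900, -300, 121, 67.0), (900, -250, 118, 65.0), (900, -200, 131, 66.0), (900, -150, 132, 65.0), (900, -100, 146, 65.0), (900, -50, 146, 65.0), (900, 0, 161, 65.0), (900, 50, 172, 65.0), (900, 100, 181, 65.0), (900, 150, 186, 65.0), (900, 200, 198, 65.0), (900, 250, 215, 65.0), (900, 300, 228, 66.0), (900, 350, 240, 65.0), (900, 400, 266, 65.0), (900, 450, 281, 65.0), (900, 500, 208, 64.0)]
```

Short cup top centre is near (627, 271), the tall cup near (626, 42) and the mat near (568, -139). Next I'll check the rack's extents and the mat pose.

```bash
python3 - <<'E'
from h import *
for n in ("top","scene"):
    W=np.load(n+"0.npy").reshape(-1,3); W=W[~np.isnan(W[:,0])]
    m=(W[:,2]>20)&(W[:,0]>150)&(W[:,0]<650)&(W[:,1]<-200)&(W[:,1]>-800)
    P=W[m]
    for lo in range(0,600,50):
        q=P[(P[:,2]>lo+15)&(P[:,2]<=lo+65)]
        if len(q)>3: print(n,lo+15,len(q),np.percentile(q[:,:2],[0.5,99.5],axis=0).round().tolist())
    m=(W[:,2]>20)&(W[:,0]<600)&(W[:,1]>330)&(W[:,1]<700)
    print("scale",np.percentile(W[m],[0.5,99.5],axis=0).round())
# mat
im=manip.get_image("top"); W=cloud(im)
hsv=cv2.cvtColor(im["color"],cv2.COLOR_BGR2HSV)
m=((hsv[...,0]>5)&(hsv[...,0]<25)&(hsv[...,1]>60)&(hsv[...,2]>120)).astype(np.uint8)
m[:, :350]=0; m[:,470:]=0; m[:160]=0; m[270:]=0
c=max(cv2.findContours(m,0,1)[0],key=cv2.contourArea)
T=np.linalg.inv(im["camera_from_world"]);o=T[:3,3]
pts=[]
for (u,v) in c[:,0]:
    p=px2w(im,u,v,1000.);d=p-o; pts.append((o+d*(4-o[2])/d[2])[:2])
r=cv2.minAreaRect(np.float32(pts)); print("mat",r, "cam",o)
print(np.nanmedian(W[m>0],axis=0))
im=manip.get_image("wrist"); cv2.imwrite("pics/w0.png",im["color"])
E
```

```text
top 15 5657 [[280.0, -534.0], [597.0, -338.0]]
top 65 5924 [[293.0, -535.0], [534.0, -338.0]]
top 115 218 [[322.0, -489.0], [551.0, -360.0]]
top 165 243 [[322.0, -491.0], [530.0, -361.0]]
top 215 256 [[322.0, -409.0], [506.0, -360.0]]
top 265 299 [[322.0, -404.0], [504.0, -360.0]]
top 315 101 [[447.0, -365.0], [454.0, -360.0]]
scale [[358. 390.  24.]
 [569. 608. 207.]]
scene 15 5833 [[280.0, -796.0], [593.0, -335.0]]
scene 65 3729 [[292.0, -795.0], [563.0, -334.0]]
scene 115 501 [[322.0, -782.0], [629.0, -357.0]]
scene 165 680 [[322.0, -759.0], [598.0, -356.0]]
scene 215 981 [[322.0, -759.0], [508.0, -357.0]]
scene 265 937 [[322.0, -761.0], [505.0, -357.0]]
scene 315 1583 [[322.0, -736.0], [504.0, -358.0]]
scene 365 2786 [[303.0, -578.0], [501.0, -343.0]]
scene 415 637 [[322.0, -456.0], [450.0, -358.0]]
scale [[367. 395.  29.]
 [568. 609. 207.]]
mat ((570.7802124023438, -141.94296264648438), (129.9512939453125, 130.49325561523438), 20.120033264160156) cam [388.66475408  47.79704424 997.88970236]
[ 569.45958671 -141.69200495    4.77590048]
```

View pics/w0.png

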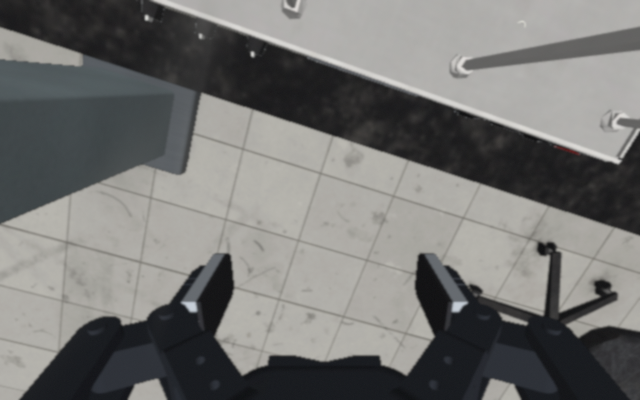

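Call:
drive_tool --pt "0 0 0 -12 0 -6 1" --pt "0 0 0 -25 0 -11 1" --pt "0 0 0 -25 0 -11 1" --pt "0 0 0 -25 0 -11 1" --pt "0 0 0 -25 0 -11 1" --pt "0 0 0 -25 0 -11 1" --pt "0 0 0 -25 0 -11 1"

```text
t: 1.5
tool_pos: [114.9, -355.5, 304.0]
tool_rot: [0.001, 0.809, -0.588, 0.002]
contact_force: [0.6, 0.1, -0.1]
width: 85.3
```

```bash
cat > log.py <<'E'
from h import *; import json
s=manip.read_state()
d=dict(q=list(map(float,s["qpos"])),p=list(map(float,s["tool_pos"])),r=list(map(float,s["tool_rot"])))
open("log.jsonl","a").write(json.dumps(d)+"\n")
print(round(s["t"],2),np.round(s["qpos"],3),np.round(s["tool_pos"],1),np.round(s["tool_rot"],3),np.round(s["contact_force"],1),round(s["width"],1))
print(Rq(s["tool_rot"]).as_matrix().round(3).tolist())
E
python3 log.py
```

```text
1.5 [ 1.185 -0.124 -0.05   1.962 -0.006  1.298 -0.121] [ 114.9 -355.5  304. ] [ 0.001  0.809 -0.588  0.002] [ 0.6  0.1 -0.1] 85.3
[[0.308, -0.951, 0.002], [-0.951, -0.308, -0.004], [0.004, -0.0, -1.0]]
```

Call:
drive_tool --pt "0 0 -0.12 -0.27 -4.48 0 1" --pt "0 0 -0.24 -1.07 -8.89 0 1" --pt "0 0 -0.36 -2.4 -13.18 0 1" --pt "0 0 -0.48 -4.22 -17.27 0 1" --pt "0 0 -0.6 -6.53 -21.12 0 1" --pt "0 0 -0.72 -9.28 -24.66 0 1" --pt "0 0 -0.84 -12.44 -27.85 0 1" --pt "0 0 -0.96 -15.95 -30.64 0 1" --pt "0 0 -1.08 -19.77 -33.0 0 1" --pt "0 0 -1.2 -23.85 -34.86 0 1" --pt "0 0 -1.26 -26 -35.6 0 1" --pt "0 0 -1.26 -26 -35.6 0 1"

```text
t: 2.7
tool_pos: [374.1, 4.4, 302.9]
tool_rot: [0.002, 1.0, 0.004, 0.001]
contact_force: [-0.6, -0.3, 0.3]
width: 85.4
```

```bash
python3 log.py
```

```text
2.7 [ 0.615 -0.106 -0.673  1.93  -0.065  1.293 -0.029] [374.1   4.4 302.9] [0.002 1.    0.004 0.001] [-0.6 -0.3  0.3] 85.4
[[1.0, 0.009, 0.002], [0.009, -1.0, -0.003], [0.002, 0.003, -1.0]]
```

Call:
drive_tool --pt "0 0.14 0 4 -2 0 1" --pt "0 0.28 0 8 -4 0 1" --pt "0 0.42 0 12 -6 0 1" --pt "0 0.5 0 12 -6 0 1"

```text
t: 3.1
tool_pos: [496.5, 66.6, 303.6]
tool_rot: [-0.001, 0.968, 0.005, 0.251]
contact_force: [-0.6, -0.7, -0.0]
width: 85.6
```

```bash
python3 log.py
```

```text
3.1 [ 0.569 -0.226 -0.746  2.11  -0.091  0.698 -0.138] [496.5  66.6 303.6] [-0.001  0.968  0.005  0.251] [-0.6 -0.7 -0. ] 85.6
[[0.874, 0.01, 0.487], [0.009, -1.0, 0.004], [0.487, 0.001, -0.874]]
```

Call:
drive_tool --pt "0.14 0 0 0 0 0 1" --pt "0.28 0 0 0 0 0 1" --pt "0.4 0 0 0 0 0 1" --pt "0.4 0 0 0 0 0 1"

```text
t: 3.5
tool_pos: [497.4, 64.1, 303.7]
tool_rot: [-0.194, 0.948, 0.053, 0.247]
contact_force: [-0.3, -0.5, -0.2]
width: 85.2
```

```bash
python3 log.py; cat > fit.py <<'E'
import json, numpy as np, itertools
from scipy.optimize import least_squares
from scipy.spatial.transform import Rotation as R
D=[json.loads(l) for l in open("log.jsonl")]
D.append(dict(q=[1.19,0.411,-0.013,1.596,0.006,1.134,-0.082],p=[192.316,-594.68,191.897],r=[1.88562722e-05,8.08618680e-01,-5.88333094e-01,3.40554165e-05]))
def Z(a): return R.from_euler('z',a)
def Y(a): return R.from_euler('y',a)
def fk(q,P,s):
    o=P
    r=Z(s[0]*q[0]+o[0]); p=np.array([o[8],o[9],0.])+np.array([0,0,o[1]])
    r=r*Y(q[1]+o[13])*Z(s[1]*q[2]+o[10]); p=p+r.apply([o[11],0,o[2]])
    r=r*Y(q[3]+o[14]); 
    r=r*Z(s[2]*q[4]+o[5]); p=p+r.apply([o[12],0,o[3]])
    r=r*Y(q[5]+o[15])*Z(s[3]*q[6]+o[6]); p=p+r.apply([0,0,o[4]])
    return p,r
def res(P,s,lam=1):
    e=[]
    for d in D:
        p,r=fk(d["q"],P,s); w=d["r"]
        rt=R.from_quat([w[1],w[2],w[3],w[0]])
        e+=list((p-d["p"])/2)+list((r*rt.inv()).as_rotvec()*150)
    reg=np.r_[0,0,0,0,0,P[5]*3,0,P[8]/10,P[9]/10,P[10]*3,P[11]/30,P[12]/30,P[13:16]*10]*.3*lam
    return np.r_[e,reg]
if __name__=="__main__":
    out=[]
    for s in itertools.product((1,-1),repeat=4):
        for o1 in (0,):
          for o7 in (0,np.pi,1.57,-1.57):
            P0=np.zeros(16);P0[1:5]=[250,531,455,350];P0[0]=o1;P0[6]=o7
            f=least_squares(res,P0,args=(s,),max_nfev=60); out.append((f.cost,s,f.x))
    out.sort(key=lambda a:a[0])
    for c,s,x in out[:4]: print(round(c,2),s,np.round(x,3).tolist())
    c,s,x=out[0]
    f=least_squares(res,x,args=(s,0.1)); x=f.x; print(f.cost,np.round(x,3).tolist())
    for d in D:
        p,r=fk(d["q"],x,s); print(np.round(p-d["p"],1))
    json.dump([list(s),list(x)],open("kin.json","w"))
E
python3 fit.py
```

```text
3.5 [ 0.386 -0.13  -0.229  2.148 -0.725  0.817  0.692] [497.4  64.1 303.7] [-0.194  0.948  0.053  0.247] [-0.3 -0.5 -0.2] 85.2
[[0.873, 0.197, 0.447], [0.005, -0.919, 0.395], [0.488, -0.342, -0.803]]
23.83 (-1, -1, -1, -1) [-0.054, 282.816, 519.551, 438.435, 393.694, -0.012, -3.179, 43513.861, -13.936, -18.433, 0.009, -14.246, -10.301, 0.035, -0.044, 0.016]
23.83 (-1, -1, -1, -1) [-0.054, 282.816, 519.551, 438.435, 393.694, -0.012, 3.104, -22163.59, -13.936, -18.433, 0.009, -14.246, -10.301, 0.035, -0.044, 0.016]
23.83 (-1, -1, -1, -1) [-0.054, 282.816, 519.551, 438.435, 393.694, -0.012, 3.104, 13959.038, -13.936, -18.433, 0.009, -14.246, -10.301, 0.035, -0.044, 0.016]
23.83 (-1, -1, -1, -1) [-0.054, 282.816, 519.551, 438.435, 393.694, -0.012, -9.462, -3001.046, -13.936, -18.433, 0.009, -14.246, -10.301, 0.035, -0.044, 0.016]
23.563152628790878 [-0.054, 282.949, 519.444, 438.438, 393.807, -0.012, -3.179, 348167.025, -13.995, -18.493, 0.009, -14.272, -10.379, 0.035, -0.044, 0.016]
[ 8.2 -1.4 -1. ]
[-4.2  2.2  1. ]
[0.5 0.1 1.2]
[-0.7  0.5 -1.1]
[-3.7 -1.3 -0.1]
```

```bash
cat > fit2.py <<'E'
import json, numpy as np
from scipy.optimize import least_squares
from scipy.spatial.transform import Rotation as R
D=[json.loads(l) for l in open("log.jsonl")]
D.append(dict(q=[1.19,0.411,-0.013,1.596,0.006,1.134,-0.082],p=[192.316,-594.68,191.897],r=[1.88562722e-05,8.08618680e-01,-5.88333094e-01,3.40554165e-05]))
def Z(a): return R.from_euler('z',a)
def Y(a): return R.from_euler('y',a)
# P: H L1 L2 L3 o7 | y1 y2 y3 x1 x2 x3 | o1 o3 o5 o2 o4 o6 
def fk(q,P):
    H,L1,L2,L3,o7,y1,y2,y3,x1,x2,x3,o1,o3,o5,o2,o4,o6=P
    r=Z(-q[0]+o1); p=r.apply([x1,y1,H])
    r=r*Y(q[1]+o2)*Z(-q[2]+o3); p=p+r.apply([x2,y2,L1])
    r=r*Y(q[3]+o4)*Z(-q[4]+o5); p=p+r.apply([x3,y3,L2])
    r=r*Y(q[5]+o6)*Z(-q[6]+o7); p=p+r.apply([0,0,L3])
    return p,r
W=np.r_[np.zeros(5),[1/30]*6,[1/.03]*6]
def res(P,lam):
    e=[]
    for d in D:
        p,r=fk(d["q"],P); w=d["r"]
        rt=R.from_quat([w[1],w[2],w[3],w[0]])
        e+=list((p-d["p"])/1)+list((r*rt.inv()).as_rotvec()*300)
    return np.r_[e,W*(P-P0)*lam]
P0=np.zeros(17);P0[:5]=[285,525,450,390,3.1]
if __name__=="__main__":
    f=least_squares(res,P0,args=(.5,)); x=f.x; print(f.cost,np.round(x,3).tolist())
    for d in D:
        p,r=fk(d["q"],x);w=d["r"]; print(np.round(p-d["p"],1),(r*R.from_quat([w[1],w[2],w[3],w[0]]).inv()).as_rotvec().round(3))
    json.dump(list(x),open("kin.json","w"))
E
python3 fit2.py
```

```text
0.18669658664845748 [284.028, 533.162, 451.889, 389.756, 3.142, -29.155, -18.674, -0.453, 0.079, 0.426, -0.051, -0.001, 0.001, -0.0, 0.0, -0.0, 0.0]
[0. 0. 0.] [ 0.  0. -0.]
[ 0. -0. -0.] [ 0.  0. -0.]
[0. 0. 0.] [ 0.  0. -0.]
[-0.  0. -0.] [0. 0. 0.]
[-0. -0.  0.] [-0. -0.  0.]
```

```bash
cat > ik.py <<'E'
import json,numpy as np
from scipy.optimize import least_squares
from scipy.spatial.transform import Rotation as R
from fit2 import fk,Z,Y
X=np.array(json.load(open("kin.json")))
lo=np.array([-2.95,-.29,-1.47,.14,-1.03,.13,-2.86])+.03
hi=np.array([2.95,1.99,1.44,2.54,4.17,1.85,2.86])-.03
def pose(g,psi,a,flip,gd=18.7):
    """grasp point g, heading psi, pitch-down a, flip 0: tool y down; 1: tool y up"""
    z=np.array([np.cos(a)*np.cos(psi),np.cos(a)*np.sin(psi),-np.sin(a)])
    x=np.array([-np.sin(psi),np.cos(psi),0.])   # left
    if not flip: pass
    y=np.cross(z,x)   # z fwd, x left -> y up
    if not flip: x,y=-x,-y
    return np.array(g)+gd*z, R.from_matrix(np.c_[x,y,z])
def err(q,p,r):
    P,Rr=fk(q,X); return np.r_[(P-p)/100,(r.inv()*Rr).as_rotvec()*1.0]
def ik(p,r,q0,w=0.0):
    q0=np.clip(q0,lo+1e-3,hi-1e-3)
    f=least_squares(lambda q:np.r_[err(q,p,r),w*(q-q0)],q0,bounds=(lo,hi),max_nfev=80)
    return f.x,np.abs(err(f.x,p,r)).max()
def joints(q):
    H,L1,L2,L3,o7,y1,y2,y3=X[:8]
    r=Z(-q[0]); s=r.apply([0,y1,H]); r=r*Y(q[1])*Z(-q[2]); e=s+r.apply([0,y2,L1]); r=r*Y(q[3])*Z(-q[4]); w=e+r.apply([0,y3,L2])
    return s,e,w
E
cat > srch.py <<'E'
from ik import *
rng=np.random.default_rng(0)
d=np.deg2rad
for name,g,psis in (("grasp",[627,271,36],range(-150,181,30)),("place",[560,-142,48],range(-150,181,30))):
    for psi in psis:
        for a in (25,):
            for fl in (0,1):
                p,r=pose(g,d(psi),d(a),fl); sol=[]
                for k in range(14):
                    q,e=ik(p,r,rng.uniform(lo,hi))
                    if e<1e-3:
                        m=np.minimum(q-lo,hi-q).min(); s,el,w=joints(q); sol.append((m,q,el,w))
                sol.sort(key=lambda t:-t[0])
                if sol: m,q,el,w=sol[0]; print(name,psi,a,fl,len(sol),round(m,2),q.round(2),"elb",el.round(),"wr",w.round())
                else: print(name,psi,a,fl,"none")
E
time python3 srch.py; python3 - <<'E'
from h import *
im=manip.get_image("wrist"); T=np.linalg.inv(im["camera_from_world"]); s=manip.read_state(); r=Rq(s["tool_rot"])
print(r.inv().apply(T[:3,3]-s["tool_pos"]), r.inv().apply(-T[:3,2]))
E
```

```text
grasp -150 25 0 none
grasp -150 25 1 none
grasp -120 25 0 none
grasp -120 25 1 none
grasp -90 25 0 11 0.13 [-1.1   1.34  0.69  0.99  0.18  1.69  2.48] elb [273. 440. 419.] wr [626. 607. 193.]
grasp -90 25 1 11 0.11 [-1.06  1.31  0.57  0.98  0.27  1.71 -0.72] elb [290. 425. 433.] wr [626. 607. 193.]
grasp -60 25 0 4 0.32 [-0.89  1.03 -0.1   1.48  1.04  1.5   2.11] elb [325. 328. 556.] wr [459. 562. 193.]
grasp -60 25 1 6 0.51 [-1.12  1.05  0.27  1.5   0.8   1.31 -0.9 ] elb [242. 395. 553.] wr [458. 562. 193.]
grasp -30 25 0 11 0.57 [-0.91  0.88 -0.13  1.94  1.51  1.23  1.92] elb [293. 297. 620.] wr [336. 439. 193.]
grasp -30 25 1 10 0.57 [-0.94  0.88 -0.09  1.94  1.5   1.21 -1.23] elb [283. 304. 621.] wr [336. 439. 193.]
grasp 0 25 0 2 0.24 [-0.23  1.01 -0.77  2.27  2.33  1.56  2.05] elb [456.  61. 558.] wr [290. 271. 193.]
grasp 0 25 1 13 0.24 [-0.23  1.   -0.77  2.27  2.33  1.56 -1.09] elb [455.  63. 559.] wr [290. 271. 193.]
grasp 30 25 0 7 0.13 [ 0.14  0.95 -0.66  2.38  3.12  1.15  2.15] elb [ 431. -104.  583.] wr [335. 103. 193.]
grasp 30 25 1 9 0.15 [ 0.5   1.31 -1.14  2.36  2.9
[... 1692 characters left out ...]
e 60 25 0 6 0.44 [ 1.33  1.08 -0.81  1.83 -0.56  0.82  0.68] elb [  75. -472.  525.] wr [ 392. -433.  205.]
place 60 25 1 3 0.22 [ 1.2   0.99 -0.62  1.84 -0.78  0.91 -2.28] elb [ 123. -436.  568.] wr [ 392. -433.  205.]
place 90 25 0 7 0.48 [ 1.16  1.26 -0.94  1.41 -0.09  1.34  0.48] elb [ 169. -485.  432.] wr [ 560. -478.  205.]
place 90 25 1 5 0.37 [ 1.03  1.14 -0.66  1.42 -0.34  1.37 -2.46] elb [ 216. -441.  496.] wr [ 560. -478.  205.]
place 120 25 0 none
place 120 25 1 none
place 150 25 0 none
place 150 25 1 none
place 180 25 0 none
place 180 25 1 none
[   0.2242263   -83.90848373 -182.0057821 ] [-4.01842418e-04  3.17499078e-01  9.48258495e-01]
real	0m53.792s
user	0m54.054s
sys	0m0.120s
```

```bash
cat > sim.py <<'E'
from ik import *
from h import manip,Rq
from scipy.spatial.transform import Slerp
d=np.deg2rad
def sim(q,p,r,pr=True,w=0.02):
    P,Rr=fk(q,X); th=(Rr.inv()*r).magnitude(); n=int(np.ceil(max(np.linalg.norm(p-P)/50,th/.15)))+1
    S=Slerp([0,1],R.concatenate([Rr,r])); worst=0
    for k in range(1,n+1):
        t=k/n; q2,e=ik(P+(p-P)*t,S(t),q,w); worst=max(worst,np.abs(q2-q).max()); q=q2
    if pr: print("n",n,"q",q.round(2),"err",round(e,3),"maxdq",round(worst,2),"margin",np.minimum(q-lo,hi-q).min().round(2),"wr",joints(q)[2].round(),"elb",joints(q)[1].round())
    return q
def rows(p,r):
    s=manip.read_state(); R0=Rq(s["tool_rot"])
    v=(R0.inv()*r).as_rotvec(); t=R0.inv().apply(np.array(p)-s["tool_pos"])/10
    print("turn",v.round(3),"mag",np.linalg.norm(v).round(2),"cm",t.round(2),"len",np.linalg.norm(t).round(1))
E
python3 - <<'E'
from sim import *
s=manip.read_state(); q0=np.array(s["qpos"])
G=[627,271,32]
for psi in (0,-15,-30):
    print("psi",psi)
    p,r=pose(G,d(psi),d(35),1); z=r.as_matrix()[:,2]
    q=sim(q0,p-z*200+[0,0,60],r)
    q=sim(q,p-z*110,r); q=sim(q,p,r)
    q=sim(q,p+[0,0,200],r)
    for ps2 in (-60,-75):
        qq=q
        p2,r2=pose([565,-142,250],d(ps2),d(35),1); qq=sim(qq,p2,r2)
        for rm in (.5,1):
            p3,r3=pose([565,-142,250],d(ps2),d(18),1); r3=r3*R.from_euler('z',np.pi*rm); qq=sim(qq,p3,r3)
        p4,r4=pose([565,-142,47],d(ps2),d(18),0); qq=sim(qq,p4,r4)
E
```

```text
psi 0
n 13 q [-0.12  0.4  -1.21  2.4   1.61  1.24 -0.86] err 0.0 maxdq 0.67 margin 0.11 wr [159. 270. 420.] elb [225.  -8. 769.]
n 4 q [-0.2   0.74 -0.97  2.38  1.97  1.36 -1.01] err 0.0 maxdq 0.1 margin 0.13 wr [233. 271. 308.] elb [371.  35. 668.]
n 4 q [-0.15  0.9  -0.83  2.23  2.19  1.3  -0.96] err 0.0 maxdq 0.06 margin 0.28 wr [323. 271. 245.] elb [426.  20. 607.]
n 5 q [ 0.04  0.45 -1.03  2.16  1.77  1.01 -0.59] err 0.0 maxdq 0.09 margin 0.35 wr [323. 271. 445.] elb [247. -48. 756.]
n 10 q [ 0.3   0.35 -0.82  2.14  1.34  1.29 -0.76] err 0.0 maxdq 0.06 margin 0.37 wr [413. 121. 463.] elb [176. -97. 780.]
n 12 q [ 0.09  0.53 -0.74  2.22  1.55  1.62 -2.65] err 0.0 maxdq 0.17 margin 0.18 wr [388. 163. 365.] elb [277. -69. 736.]
n 12 q [-1.32  0.94  1.41  2.08  0.19  0.6  -2.83] err 0.229 maxdq 2.85 margin 0.0 wr [476. 165. 432.] elb [135. 399. 613.]
n 5 q [-1.4   1.66  1.21  2.28 -1.    0.16 -2.48] err 0.008 maxdq 0.52 margin 0.0 wr [391. 166. 161.] elb [125. 519. 256.]
n 10 q [ 0.2   0.47 -0.76  1.96  1.21  1.51 -0.84] err 0.0 maxdq 0.08 margin 0.31 wr [486. 151. 463.] elb [240. -
[... 2635 characters left out ...]
  0.6  -2.83] err 0.229 maxdq 2.85 margin 0.0 wr [476. 165. 432.] elb [135. 399. 613.]
n 5 q [-1.4   1.66  1.21  2.28 -1.    0.16 -2.48] err 0.008 maxdq 0.52 margin 0.0 wr [391. 166. 161.] elb [125. 519. 256.]
n 10 q [ 0.06  0.42 -0.57  1.97  1.16  1.43 -0.82] err 0.0 maxdq 0.05 margin 0.39 wr [486. 151. 463.] elb [225. -59. 766.]
n 12 q [-0.16  0.57 -0.43  2.02  1.31  1.63 -2.63] err 0.0 maxdq 0.16 margin 0.19 wr [473. 199. 365.] elb [296.   0. 730.]
n 12 q [-1.25  1.06  1.41  1.96  0.08  0.8  -2.83] err 0.246 maxdq 0.64 margin 0.0 wr [530. 183. 421.] elb [173. 422. 563.]
n 5 q [-1.35  1.75  1.35  2.08 -0.69  0.58 -2.83] err 0.0 maxdq 0.17 margin 0.0 wr [473. 199. 162.] elb [146. 508. 206.]
```

```bash
python3 - <<'E'
from sim import *
p,r=pose([627,271,32],d(-15),d(35),1); z=r.as_matrix()[:,2]
print(p-z*200+[0,0,60], p)
rows(p-z*200+[0,0,60],r)
E
```

```text
[483.54816711 309.43780278 195.98940791] [641.79619015 267.0353728   21.27412064]
turn [-0.819 -0.071 -1.386] mag 1.61 cm [ -6.39 -19.31  17.75] len 27.0
```

Call:
drive_tool --pt "-0.068 -0.006 -0.115 -0.5 -1.6 1.5 1" --pt "-0.137 -0.012 -0.231 -1.1 -3.2 3.0 1" --pt "-0.205 -0.018 -0.347 -1.6 -4.8 4.4 1" --pt "-0.273 -0.024 -0.462 -2.1 -6.4 5.9 1" --pt "-0.341 -0.03 -0.578 -2.7 -8.0 7.4 1" --pt "-0.41 -0.036 -0.693 -3.2 -9.6 8.9 1" --pt "-0.478 -0.041 -0.809 -3.7 -11.3 10.4 1" --pt "-0.546 -0.047 -0.924 -4.3 -12.9 11.8 1" --pt "-0.614 -0.053 -1.04 -4.8 -14.5 13.3 1" --pt "-0.683 -0.059 -1.155 -5.3 -16.1 14.8 1" --pt "-0.751 -0.065 -1.27 -5.9 -17.7 16.3 1" --pt "-0.819 -0.071 -1.386 -6.4 -19.3 17.75 1"

```text
t: 4.75
tool_pos: [485.6, 288.0, 201.4]
tool_rot: [0.239, 0.821, 0.448, 0.26]
contact_force: [0.5, -0.6, 0.4]
width: 85.4
```

```bash
python3 log.py;  python3 - <<'E'
from sim import *
p,r=pose([627,271,32],d(-15),d(35),1); z=r.as_matrix()[:,2]
rows(p-z*200+[0,0,60],r)
E
```

```text
4.75 [-0.101  0.417 -1.191  2.11   1.233  1.242 -0.933] [485.6 288.  201.4] [0.239 0.821 0.448 0.26 ] [ 0.5 -0.6  0.4] 85.4
[[0.463, 0.612, 0.641], [0.861, -0.484, -0.159], [0.212, 0.625, -0.751]]
turn [-0.239  0.026 -0.314] mag 0.4 cm [ 1.64 -1.5  -0.07] len 2.2
```

```bash
python3 - <<'E'
from sim import *
p,r=pose([627,271,32],d(-15),d(35),1); z=r.as_matrix()[:,2]
rows(p-z*130+[0,0,20],r); sim(np.array(manip.read_state()["qpos"]),p-z*130+[0,0,20],r)
E
```

```text
turn [-0.239  0.026 -0.314] mag 0.4 cm [ 1.22 -2.4   9.74] len 10.1
n 4 q [-0.4   0.71 -0.93  2.18  1.62  1.47 -1.02] err 0.0 maxdq 0.11 margin 0.33 wr [230. 377. 339.] elb [346. 102. 679.]
```

Call:
drive_tool --pt "-0.08 0.009 -0.105 0.4 -0.8 3.2 1" --pt "-0.16 0.017 -0.21 0.8 -1.6 6.5 1" --pt "-0.239 0.026 -0.314 1.2 -2.4 9.7 1" --pt "-0.239 0.026 -0.314 1.2 -2.4 9.7 1" --pt "-0.239 0.026 -0.314 1.2 -2.4 9.7 1"

```text
t: 5.25
tool_pos: [537.9, 295.0, 115.0]
tool_rot: [0.365, 0.705, 0.54, 0.281]
contact_force: [-0.6, 0.2, 1.2]
width: 85.0
```

```bash
python3 log.py;  python3 - <<'E'
from sim import *
from h import *
im=manip.get_image("wrist"); cv2.imwrite("pics/w1.png",im["color"]); W=cloud(im).reshape(-1,3); W=W[~np.isnan(W[:,0])]
m=(np.hypot(W[:,0]-627,W[:,1]-271)<55)&(W[:,2]>8)
P=W[m]; print(len(P))
t=P[(P[:,2]>56)&(P[:,2]<66)]; print("top",np.median(t[:,2]),cv2.minEnclosingCircle(t[:,:2].astype(np.float32)),t.min(0),t.max(0))
s=P[(P[:,2]>12)&(P[:,2]<52)]
A=np.c_[2*s[:,:2],np.ones(len(s))];x=np.linalg.lstsq(A,(s[:,:2]**2).sum(1),rcond=None)[0];print("side circ",x[:2],np.sqrt(x[2]+x[:2]@x[:2]))
p,r=pose([627,271,32],d(-15),d(35),1)
rows(p,r)
E
```

```text
5.25 [-0.403  0.704 -0.927  2.179  1.618  1.463 -1.022] [537.9 295.  115. ] [0.365 0.705 0.54  0.281] [-0.6  0.2  1.2] 85.0
[[0.26, 0.556, 0.789], [0.966, -0.151, -0.211], [0.002, 0.817, -0.576]]
3810
top 59.84463808776705 ((625.2161865234375, 270.1538391113281), 28.299205780029297) [597.09814883 243.61315499  56.0113329 ] [653.33685158 297.86968119  60.55857245]
side circ [626.07206642 270.30326757] 27.50657808265261
turn [-0.001 -0.001 -0.005] mag 0.01 cm [-0.07 -1.72 14.27] len 14.4
```

View pics/w1.png

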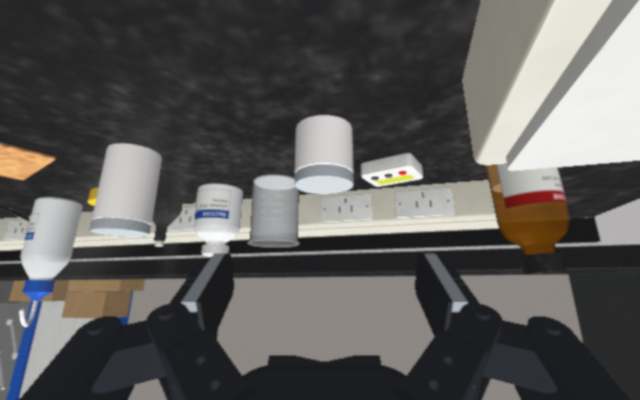

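Call:
drive_tool --pt "0 0 -0.005 -0.16 -1.77 3.5 1" --pt "0 0 -0.005 -0.16 -1.77 7 1" --pt "0 0 -0.005 -0.16 -1.77 10.5 1" --pt "0 0 -0.005 -0.16 -1.77 13 1" --pt "0 0 -0.005 -0.16 -1.77 14.2 1" --pt "0 0 -0.005 -0.16 -1.77 14.2 1" --pt "0 0 -0.005 -0.16 -1.77 14.2 0.5" --pt "0 0 -0.005 -0.16 -1.77 14.2 0.4" --pt "0 0 -0.005 -0.16 -1.77 14.2 0.4" --pt "0 0 -0.005 -0.16 -1.77 14.2 0.4" --pt "0 0 -0.005 -0.16 -1.77 14.2 0.4" --pt "0 0 -0.005 -0.16 -1.77 14.2 0.4" --newtons 60

```text
t: 6.5
tool_pos: [640.4, 267.6, 23.0]
tool_rot: [0.366, 0.703, 0.541, 0.282]
contact_force: [-4.5, -0.4, 8.2]
width: 39.5
```

```bash
python3 log.py
```

```text
6.5 [-0.321  0.89  -0.76   2.098  1.897  1.375 -1.037] [640.4 267.6  23. ] [0.366 0.703 0.541 0.282] [-4.5 -0.4  8.2] 39.5
[[0.256, 0.553, 0.793], [0.967, -0.148, -0.209], [0.001, 0.82, -0.573]]
```

```bash
python3 - <<'E'
from h import *
a=[]
for n in ("top","scene"):
    im=manip.get_image(n); c=im["color"]
    u,v=map(int,w2px(im,[626,270,30])); a.append(cv2.resize(c[max(0,v-80):v+80,max(0,u-100):u+100],None,fx=2,fy=2))
    W=cloud(im).reshape(-1,3);
h=min(x.shape[0] for x in a); cv2.imwrite("pics/c2.png",np.hstack([x[:h] for x in a]))
im=manip.get_image("wrist"); cv2.imwrite("pics/w2.png",im["color"])
E
```

```text
(no output)
```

View pics/c2.png

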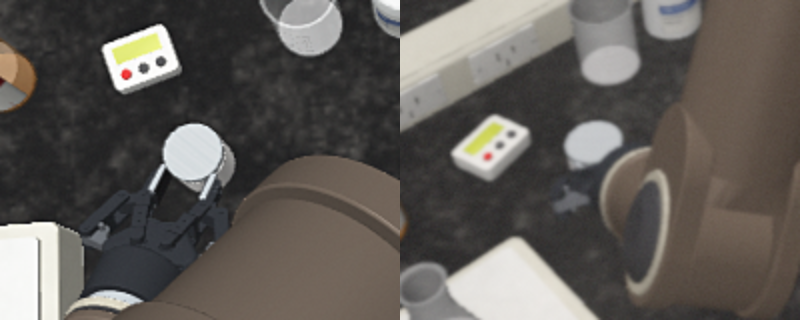

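View pics/w2.png

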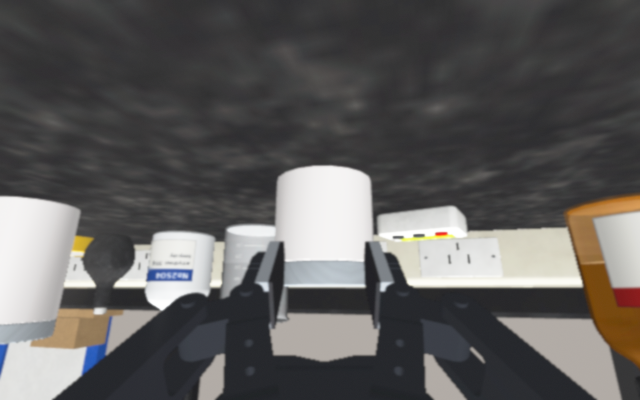

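```bash
cat > loc.py <<'E'
from sim import *
from h import *
for n in ("top","wrist"):
    im=manip.get_image(n); W=cloud(im).reshape(-1,3); W=W[~np.isnan(W[:,0])]
    m=(np.hypot(W[:,0]-640,W[:,1]-268)<60)&(W[:,2]>8); P=W[m]
    t=P[(P[:,2]>56)&(P[:,2]<66)]
    if len(t)>20: print(n,len(t),"z",np.median(t[:,2]),np.median(t[:,:2],0),cv2.minEnclosingCircle(t[:,:2].astype(np.float32)))
    s=P[(P[:,2]>12)&(P[:,2]<50)&(P[:,0]>600)]
    A=np.c_[2*s[:,:2],np.ones(len(s))];x=np.linalg.lstsq(A,(s[:,:2]**2).sum(1),rcond=None)[0];print(n,"side circ",x[:2],np.sqrt(x[2]+x[:2]@x[:2]))
s=manip.read_state(); r=Rq(s["tool_rot"])
for c in ([640,266,30],): print("cup in tool",r.inv().apply(np.array(c)-s["tool_pos"]))
E
python3 loc.py
```

```text
top 764 z 61.312168011279766 [624.9229796  270.77550919] ((615.6661987304688, 273.0619201660156), 40.1534538269043)
top side circ [630.41851357 274.17479505] 30.51203723268839
wrist 1007 z 58.60922737835765 [600.81377583 277.7725126 ] ((597.7919921875, 278.6031494140625), 23.614768981933594)
wrist side circ [621.39145749 273.91584036] 23.284872623483867
cup in tool [-1.57176851  5.6963849  -3.9994402 ]
```

```bash
cat > loc2.py <<'E'
from h import *
def cup(zr=(56,66),c=(635,268)):
    im=manip.get_image("top"); W=cloud(im)
    hsv=cv2.cvtColor(im["color"],cv2.COLOR_BGR2HSV)
    m=(hsv[...,2]>150)&(hsv[...,1]<60)&(np.hypot(W[...,0]-c[0],W[...,1]-c[1])<50)&(W[...,2]>zr[0])&(W[...,2]<zr[1])
    k=cv2.morphologyEx(m.astype(np.uint8),cv2.MORPH_OPEN,np.ones((5,5)))
    t=W[k>0][:,:2]; return len(t),np.median(W[k>0][:,2]),cv2.minEnclosingCircle(t.astype(np.float32)),t.mean(0)
print(cup())
print(manip.place_of("top","short_cup_center")[:2])
E
python3 loc2.py
```

```text
(634, np.float64(61.102326787422726), ((629.0354614257812, 271.555419921875), 28.143613815307617), array([627.80262706, 270.75687629]))
[{'pixel': [196.1, 199.0], 'p': 0.86}]
```

```bash
python3 - <<'E'
from h import *
im=manip.get_image("top"); W=cloud(im); s=manip.read_state(); r=Rq(s["tool_rot"])
u,v=map(int,w2px(im,[626,270,30])); x0,y0=u-40,v-30
c=cv2.resize(im["color"][y0:y0+75,x0:x0+90],None,fx=8,fy=8,interpolation=cv2.INTER_NEAREST)
for k in range(0,90,10): cv2.putText(c,str(x0+k),(k*8,10),0,.35,(0,255,0))
for k in range(0,75,10): cv2.putText(c,str(y0+k),(0,k*8+10),0,.35,(0,255,255))
for P,col in ((s["tool_pos"],(0,0,255)),(s["tool_pos"]-18.7*r.as_matrix()[:,2],(255,0,0))):
    a,b=w2px(im,P); cv2.circle(c,(int((a-x0+.5)*8),int((b-y0+.5)*8)),4,col,-1)
cv2.imwrite("pics/z3.png",c)
T=r.inv().apply((W-s["tool_pos"]).reshape(-1,3)).reshape(W.shape)
m=(abs(T[...,1])<14)&(abs(T[...,0])<60)&(T[...,2]>-80)&(T[...,2]<20)&(np.hypot(W[...,0]-628,W[...,1]-271)>30.5)
for lo in range(-80,20,5):
    k=m&(T[...,2]>=lo)&(T[...,2]<lo+5)
    if k.any(): print(lo,k.sum(),np.sort(T[k][:,0]).round()[[0,-1]],"x<0 max",T[k][:,0][T[k][:,0]<0].max() if (T[k][:,0]<0).any() else None,"x>0 min",T[k][:,0][T[k][:,0]>0].min() if (T[k][:,0]>0).any() else None)
E
```

```text
-80 37 [-33.  38.] x<0 max -18.765025745384612 x>0 min 19.944710761682646
-75 35 [-33.  33.] x<0 max -19.624845593604693 x>0 min 19.711545820086677
-70 44 [-33.  34.] x<0 max -19.537771515085186 x>0 min 19.539207398532287
-65 43 [-33.  35.] x<0 max -18.352714594634094 x>0 min 19.309734520766725
-60 41 [-33.  34.] x<0 max -18.267491523551367 x>0 min 20.050264719569714
-55 35 [-33.  34.] x<0 max -20.958608156097885 x>0 min 20.014686495967386
-50 16 [-31.  33.] x<0 max -25.499364637752752 x>0 min 20.25564954357977
-45 7 [-25.  26.] x<0 max -25.492237634510204 x>0 min 19.784769142717348
10 5 [-53.  55.] x<0 max -32.51986968270899 x>0 min 55.33501032307438
15 31 [-60.  60.] x<0 max -22.73483524456986 x>0 min 45.278148391884514
```

View pics/z3.png

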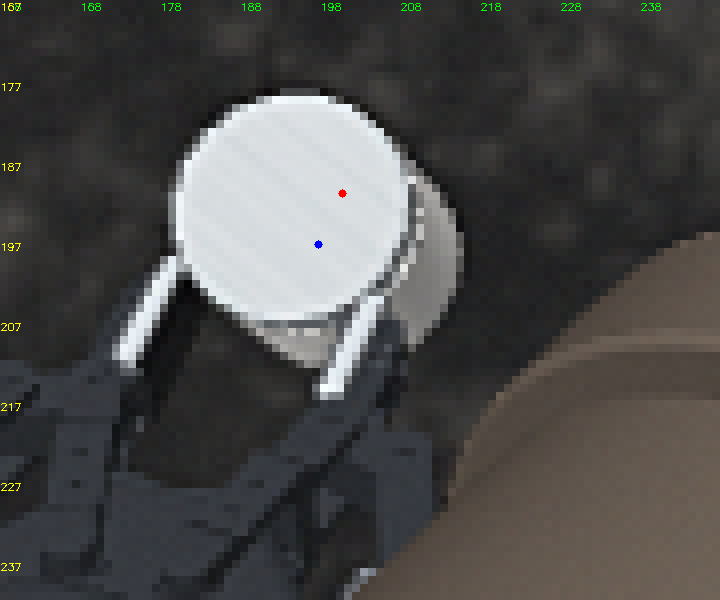

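```bash
python3 - <<'E'
from h import *
im=manip.get_image("wrist"); W=cloud(im); s=manip.read_state(); r=Rq(s["tool_rot"])
T=r.inv().apply((W-s["tool_pos"]).reshape(-1,3)).reshape(W.shape)
c=im["color"]
cv2.imwrite("pics/w4.png",cv2.resize(c[200:340,220:430],None,fx=3.5,fy=3.5))
for v in range(236,330,8):
    print(v,[tuple(T[v,u].round().tolist()) for u in (258,264,270,276,282,366,372,378,384)])
E
```

```text
236 [(-65.0, 58.0, 100.0), (-59.0, 58.0, 102.0), (-54.0, 59.0, 104.0), (-26.0, -5.0, -28.0), (-22.0, -8.0, -33.0), (22.0, -7.0, -32.0), (27.0, -2.0, -21.0), (65.0, 91.0, 168.0), (53.0, 44.0, 72.0)]
244 [(-65.0, 64.0, 97.0), (-59.0, 66.0, 99.0), (-25.0, -12.0, -49.0), (-23.0, -11.0, -48.0), (-20.0, -10.0, -45.0), (20.0, -11.0, -48.0), (22.0, -11.0, -49.0), (25.0, -11.0, -48.0), (71.0, 96.0, 157.0)]
252 [(-31.0, -7.0, -48.0), (-29.0, -6.0, -48.0), (-24.0, -11.0, -56.0), (-22.0, -11.0, -55.0), (-20.0, -6.0, -46.0), (20.0, -8.0, -50.0), (21.0, -11.0, -56.0), (24.0, -11.0, -56.0), (28.0, -7.0, -48.0)]
260 [(-30.0, -7.0, -56.0), (-26.0, -11.0, -62.0), (-23.0, -11.0, -63.0), (-21.0, -11.0, -62.0), (-20.0, -3.0, -48.0), (20.0, -4.0, -51.0), (21.0, -10.0, -62.0), (23.0, -11.0, -62.0), (26.0, -11.0, -62.0)]
268 [(-29.0, -7.0, -62.0), (-24.0, -11.0, -69.0), (-22.0, -11.0, -69.0), (-20.0, -10.0, -67.0), (-20.0, 1.0, -50.0), (19.0, -1.0, -53.0), (19.0, -11.0, -69.0), (22.0, -11.0, -69.0), (25.0, -11.0, -68.0)]
276 [(-26.0, -11.0, -74.0), (-24.0, -11.0, -74.0), (-21.0, -11.0, -75.0), (-20.0, -6.0,
[... 627 characters left out ...]
1.0), (94.0, 372.0, 419.0), (19.0, 1.0, -73.0), (21.0, -2.0, -78.0), (21.0, -11.0, -90.0)]
308 [(-22.0, -13.0, -96.0), (-20.0, -12.0, -95.0), (-21.0, 1.0, -79.0), (-20.0, 6.0, -72.0), (-42.0, 125.0, 79.0), (93.0, 387.0, 410.0), (20.0, 5.0, -74.0), (21.0, 2.0, -78.0), (20.0, -12.0, -95.0)]
316 [(-21.0, -12.0, -99.0), (-18.0, -16.0, -104.0), (-21.0, 5.0, -79.0), (-20.0, 9.0, -73.0), (-41.0, 131.0, 74.0), (144.0, 671.0, 728.0), (19.0, 7.0, -76.0), (21.0, 4.0, -79.0), (18.0, -15.0, -103.0)]
324 [(-19.0, -16.0, -107.0), (-17.0, -17.0, -108.0), (-22.0, 9.0, -78.0), (-178.0, 748.0, 778.0), (-155.0, 742.0, 771.0), (143.0, 692.0, 713.0), (19.0, 10.0, -76.0), (21.0, 8.0, -79.0), (17.0, -16.0, -107.0)]
```

View pics/w4.png

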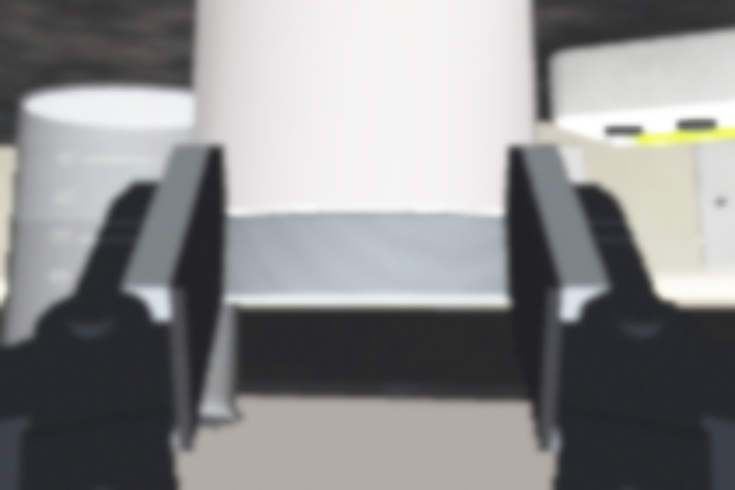

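```bash
sed -i 's/gd=18.7/gd=63/' ik.py; python3 - <<'E'
from sim import *
p,r=pose([627.5,270.8,32],d(-15),d(35),1); print(p); rows(p,r); sim(np.array(manip.read_state()["qpos"]),p,r)
E
```

```text
[677.34812726 257.44323456  -4.13531549]
turn [ 0.001 -0.003  0.001] mag 0.0 cm [-0.04 -0.04  4.69] len 4.7
n 2 q [-0.29  0.94 -0.71  2.05  1.97  1.34 -1.02] err 0.0 maxdq 0.04 margin 0.46 wr [369. 340. 220.] elb [433.  84. 587.]
```

Call:
drive_tool --pt "0 0 0 0 0 0 1" --pt "0 0 0 0 0 0 1" --pt "0 0 0 0 0 0 1" --pt "0 0 0 0 0 0 1" --pt "0 0 0 0 0 0 1" --pt "0 0 0 0 0 2 1" --pt "0 0 0 0 0 4 1" --pt "0 0 0 0 0 4.7 1" --pt "0 0 0 0 0 4.7 1" --newtons 60

```text
t: 7.85
tool_pos: [677.9, 256.6, -4.5]
tool_rot: [0.366, 0.703, 0.54, 0.282]
contact_force: [0.1, -0.1, 0.0]
width: 85.5
```

```bash
python3 log.py; python3 loc2.py; python3 - <<'E'
from h import *
im=manip.get_image("wrist"); cv2.imwrite("pics/w5.png",im["color"])
E
```

```text
7.85 [-0.289  0.944 -0.712  2.047  1.972  1.335 -1.022] [677.9 256.6  -4.5] [0.366 0.703 0.54  0.282] [ 0.1 -0.1  0. ] 85.5
[[0.258, 0.553, 0.792], [0.966, -0.148, -0.211], [0.0, 0.82, -0.573]]
(637, np.float64(61.129194109367745), ((631.4041748046875, 270.2627868652344), 28.191251754760742), array([630.48359135, 270.33923782]))
[{'pixel': [198.7, 196.1], 'p': 0.95}]
```

View pics/w5.png

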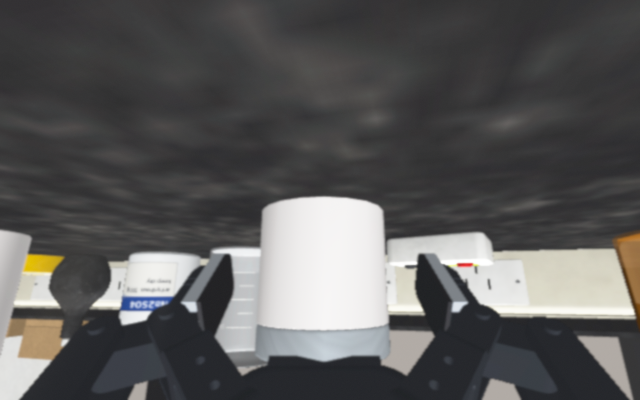

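Call:
drive_tool --pt "0 0 0 0 0 0.4 1" --pt "0 0 0 0 0 0.4 1" --pt "0 0 0 0 0 0.4 0.3" --pt "0 0 0 0 0 0.4 0.3" --pt "0 0 0 0 0 0.4 0.3" --pt "0 0 0 0 0 0.4 0.3" --pt "0 0 0 0 0 0.4 0.3" --pt "0 0 0 0 0 0.4 0.3" --newtons 60

```text
t: 8.8
tool_pos: [680.2, 257.7, -5.5]
tool_rot: [0.366, 0.703, 0.541, 0.283]
contact_force: [-3.4, -0.1, 4.5]
width: 53.9
```

```bash
python3 log.py; python3 loc2.py; python3 - <<'E'
from h import *
im=manip.get_image("wrist"); cv2.imwrite("pics/w6.png",im["color"])
W=cloud(im); s=manip.read_state(); r=Rq(s["tool_rot"])
T=r.inv().apply((W-s["tool_pos"]).reshape(-1,3)).reshape(W.shape)
for v in (244,250,256,262): print(v,[tuple(T[v,u].round().tolist()) for u in range(240,270,6)])
E
```

```text
8.8 [-0.288  0.947 -0.71   2.043  1.978  1.332 -1.021] [680.2 257.7  -5.5] [0.366 0.703 0.541 0.283] [-3.4 -0.1  4.5] 53.9
[[0.255, 0.553, 0.793], [0.967, -0.147, -0.208], [0.002, 0.82, -0.572]]
(643, np.float64(61.06472609342188), ((631.2914428710938, 271.4578552246094), 27.948118209838867), array([631.58061743, 271.03178271]))
[]
244 [(-66.0, 35.0, 41.0), (-61.0, 35.0, 41.0), (-56.0, 35.0, 40.0), (-31.0, -11.0, -48.0), (-25.0, -20.0, -66.0)]
250 [(-71.0, 49.0, 56.0), (-66.0, 49.0, 56.0), (-33.0, -11.0, -54.0), (-30.0, -11.0, -53.0), (-24.0, -18.0, -67.0)]
256 [(-39.0, -7.0, -53.0), (-36.0, -7.0, -52.0), (-32.0, -11.0, -59.0), (-29.0, -11.0, -59.0), (-24.0, -17.0, -69.0)]
262 [(-38.0, -6.0, -56.0), (-33.0, -12.0, -65.0), (-30.0, -11.0, -64.0), (-28.0, -11.0, -65.0), (-24.0, -15.0, -71.0)]
```

View pics/w6.png

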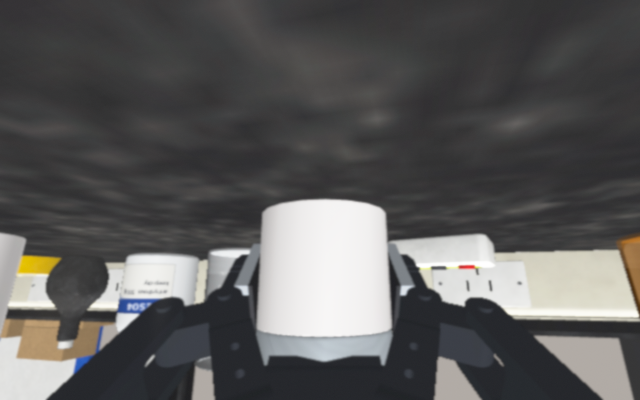

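Call:
drive_tool --pt "0 0 0 0 1.6 -1.1 0.3" --pt "0 0 0 0 4.1 -2.9 0.3" --pt "0 0 0 0 8.2 -5.7 0.3" --pt "0 0 0 0 12.3 -8.6 0.3" --pt "0 0 0 0 16.4 -11.4 0.3" --pt "0 0 0 0 16.4 -11.4 0.3"

```text
t: 9.55
tool_pos: [682.3, 259.6, 202.2]
tool_rot: [0.366, 0.702, 0.539, 0.288]
contact_force: [0.5, 0.4, -1.4]
width: 53.7
```

```bash
python3 log.py; python3 - <<'E'
from h import *
im=manip.get_image("wrist"); cv2.imwrite("pics/w7.png",im["color"])
W=cloud(im); s=manip.read_state(); r=Rq(s["tool_rot"])
T=r.inv().apply((W-s["tool_pos"]).reshape(-1,3)).reshape(W.shape)
hsv=cv2.cvtColor(im["color"],cv2.COLOR_BGR2HSV)
m=(abs(T[...,0])<27)&(T[...,1]<30)&(T[...,1]>-60)&(T[...,2]>-110)&(T[...,2]<0)&(hsv[...,2]>150)
m=cv2.erode(m.astype(np.uint8),np.ones((5,5)))>0
P=r.apply(T[m]); 
# axis fit: cylinder normals ; cup axis direction rough: column line
from scipy.optimize import least_squares
Q=T[m][::7]
def f(x):
    a=np.array([0,x[0],x[1]]);a=np.array([x[4],x[0],x[1]]);a/=np.linalg.norm(a);c=np.array([x[2],0,x[3]])
    v=Q-c;return np.linalg.norm(v-np.outer(v@a,a),axis=1)-28
for x0 in ([.82,-.57,0,-62,0],):
    g=least_squares(f,x0,loss='soft_l1');a=np.array([g.x[4],g.x[0],g.x[1]]);a/=np.linalg.norm(a)
    print("axis tool",a.round(3),"c",g.x[2:4].round(1),"rms",np.sqrt(np.mean(f(g.x)**2)),"world axis",r.apply(a).round(3))
    h=(Q-np.array([g.x[2],0,g.x[3]]))@a; print("extent along axis",np.percentile(h,[1,99]))
E
```

```text
9.55 [-0.169  0.57  -0.866  2.001  1.659  1.213 -0.667] [682.3 259.6 202.2] [0.366 0.702 0.539 0.288] [ 0.5  0.4 -1.4] 53.7
[[0.254, 0.546, 0.798], [0.967, -0.152, -0.205], [0.009, 0.824, -0.567]]
axis tool [-0.003  0.819 -0.574] c [  1.2 -62.1] rms 0.5588100791306353 world axis [-0.008 -0.008  1.   ]
extent along axis [-24.28736374  27.20974843]
```

View pics/w7.png

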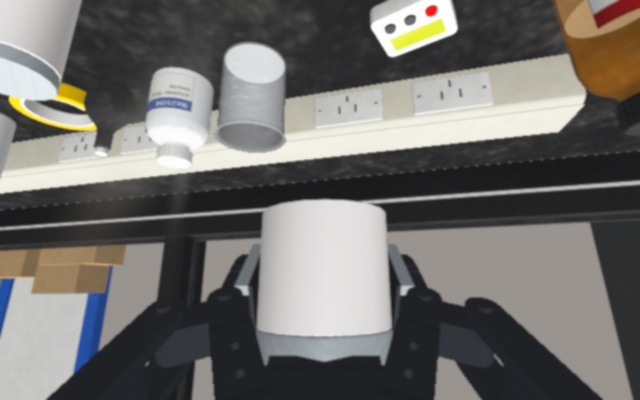

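```bash
cat > pl.py <<'E'
from sim import *
def place(psi,b,z,roll,off=0,base=(570.8,-142)):
    L=35+b; h=np.array([np.cos(d(psi)),np.sin(d(psi))]); lr=d(L)
    xy=np.array(base)+h*(28+30*np.sin(lr)-28*np.cos(lr)+off)
    zc=30*np.cos(lr)+28*np.sin(lr)+4
    p,r=pose([*xy,zc+z],d(psi),d(b),1,gd=0)
    r=r*R.from_euler('z',roll)
    return p-r.apply([0.7,0.3,-62]),r,zc
E
python3 - <<'E'
from pl import *
q0=np.array(manip.read_state()["qpos"])
for psi in (-50,-60,-70,-80):
  for b in (14,18):
    print(psi,b); q=q0
    p,r,zc=place(psi,b+8,190,-1.57); q=sim(q,p,r)
    p,r,zc=place(psi,b,150,-np.pi); q=sim(q,p,r)
    p,r,zc=place(psi,b,0,-np.pi); q=sim(q,p,r); print(zc,p)
E
```

```text
-50 14
n 11 q [ 0.18  0.48 -0.54  2.28  1.83  1.27  0.53] err 0.0 maxdq 0.15 margin 0.23 wr [399.  61. 357.] elb [242. -90. 753.]
n 12 q [-0.05  0.64 -0.32  2.32  1.93  1.43  1.84] err 0.0 maxdq 0.12 margin 0.19 wr [387.  77. 275.] elb [324. -30. 709.]
n 4 q [-0.08  1.01 -0.27  2.25  2.03  1.58  1.58] err 0.0 maxdq 0.1 margin 0.24 wr [387.  77. 125.] elb [457. -10. 563.]
44.81363911595284 [ 630.79572167 -212.41111016   30.10557031]
-50 18
n 11 q [ 0.23  0.44 -0.57  2.25  1.78  1.18  0.61] err 0.0 maxdq 0.15 margin 0.26 wr [407.  52. 377.] elb [222. -99. 761.]
n 12 q [ 0.01  0.59 -0.37  2.31  1.91  1.35  1.91] err 0.0 maxdq 0.12 margin 0.2 wr [393.  70. 296.] elb [303. -50. 722.]
n 4 q [-0.03  0.97 -0.31  2.26  2.04  1.51  1.64] err 0.0 maxdq 0.09 margin 0.25 wr [393.  70. 146.] elb [443. -36. 583.]
44.416244975885654 [ 631.86526084 -213.68573731   25.54250828]
-60 14
n 11 q [ 0.15  0.53 -0.56  2.18  1.66  1.39  0.55] err 0.0 maxdq 0.15 margin 0.33 wr [437.  88. 357.] elb [268. -86. 739.]
n 12 q [-0.02  0.68 -0.4   2.21  1.74  1.52  1.9 ] err 0.0 maxdq 0.12 margin 0.3 wr [428. 106. 27
[... 1695 characters left out ...]
 1.97] err 0.0 maxdq 0.12 margin 0.07 wr [521. 139. 275.] elb [382. -63. 654.]
n 4 q [ 0.    1.07 -0.46  1.92  1.55  1.73  1.75] err 0.0 maxdq 0.07 margin 0.09 wr [522. 139. 125.] elb [471. -48. 533.]
44.81363911595284 [ 587.552264   -232.97567094   30.10557031]
-80 18
n 12 q [ 0.17  0.61 -0.6   1.95  1.37  1.57  0.6 ] err 0.0 maxdq 0.15 margin 0.25 wr [526. 108. 377.] elb [304. -96. 714.]
n 12 q [ 0.09  0.76 -0.57  1.97  1.46  1.7   2.01] err 0.0 maxdq 0.12 margin 0.12 wr [523. 130. 296.] elb [367. -80. 665.]
n 4 q [ 0.05  1.04 -0.49  1.93  1.55  1.68  1.78] err 0.0 maxdq 0.07 margin 0.14 wr [523. 130. 146.] elb [461. -67. 548.]
44.416244975885654 [ 587.84119852 -234.61430001   25.54250828]
```

```bash
python3 - <<'E'
from pl import *
p,r,zc=place(-60,24,190,-1.57); rows(p,r); print(p)
E
```

```text
turn [ 0.38  -0.647 -1.119] mag 1.35 cm [-48.35   4.71   4.38] len 48.8
[ 618.64890456 -225.47784845  208.87341817]
```

Call:
drive_tool --pt "0.032 -0.054 -0.093 -4.0 0.4 0.4 0.3" --pt "0.063 -0.108 -0.186 -8.1 0.8 0.7 0.3" --pt "0.095 -0.162 -0.28 -12.1 1.2 1.1 0.3" --pt "0.127 -0.216 -0.373 -16.1 1.6 1.5 0.3" --pt "0.158 -0.27 -0.466 -20.1 2.0 1.8 0.3" --pt "0.19 -0.324 -0.56 -24.2 2.4 2.2 0.3" --pt "0.222 -0.377 -0.653 -28.2 2.7 2.6 0.3" --pt "0.253 -0.431 -0.746 -32.2 3.1 2.9 0.3" --pt "0.285 -0.485 -0.84 -36.3 3.5 3.3 0.3" --pt "0.317 -0.539 -0.933 -40.3 3.9 3.7 0.3" --pt "0.348 -0.593 -1.026 -44.3 4.3 4.0 0.3" --pt "0.38 -0.647 -1.119 -48.3 4.7 4.4 0.3"

```text
t: 10.8
tool_pos: [618.0, -226.5, 206.5]
tool_rot: [0.47, 0.418, 0.727, -0.274]
contact_force: [1.2, 0.7, -2.0]
width: 54.0
```

```bash
python3 log.py; python3 - <<'E'
from pl import *
p,r,zc=place(-60,16,130,-np.pi); rows(p,r); print(p); sim(np.array(manip.read_state()["qpos"]),p,r)
E
```

```text
10.8 [ 0.173  0.517 -0.57   2.171  1.642  1.352  0.585] [ 618.  -226.5  206.5] [ 0.47   0.418  0.727 -0.274] [ 1.2  0.7 -2. ] 54.0
[[-0.208, 0.866, 0.455], [0.35, 0.501, -0.792], [-0.913, -0.005, -0.407]]
turn [ 0.109 -0.111 -1.563] mag 1.57 cm [4.58 0.24 1.67] len 4.9
[ 618.09337991 -222.51453686  157.8385611 ]
n 12 q [-0.01  0.7  -0.4   2.21  1.75  1.49  1.89] err 0.0 maxdq 0.11 margin 0.3 wr [430. 102. 265.] elb [350. -42. 686.]
```

Call:
drive_tool --pt "0.009 -0.009 -0.13 0.4 0 0.1 0.3" --pt "0.018 -0.018 -0.26 0.8 0 0.3 0.3" --pt "0.027 -0.028 -0.39 1.1 0.1 0.4 0.3" --pt "0.036 -0.037 -0.521 1.5 0.1 0.6 0.3" --pt "0.045 -0.046 -0.651 1.9 0.1 0.7 0.3" --pt "0.055 -0.055 -0.782 2.3 0.1 0.8 0.3" --pt "0.064 -0.065 -0.912 2.7 0.1 1.0 0.3" --pt "0.073 -0.074 -1.042 3.1 0.2 1.1 0.3" --pt "0.082 -0.083 -1.172 3.4 0.2 1.3 0.3" --pt "0.091 -0.092 -1.302 3.8 0.2 1.4 0.3" --pt "0.1 -0.102 -1.433 4.2 0.2 1.5 0.3" --pt "0.109 -0.111 -1.563 4.6 0.2 1.7 0.3"

```text
t: 12.0
tool_pos: [617.2, -222.8, 154.8]
tool_rot: [0.153, -0.21, 0.771, -0.581]
contact_force: [0.1, -0.2, -2.5]
width: 53.9
```

```bash
python3 log.py; python3 - <<'E'
from pl import *
from h import *
p,r,zc=place(-60,16,15,-np.pi); rows(p,r); print(p,zc); sim(np.array(manip.read_state()["qpos"]),p,r)
for n in ("top","wrist","scene"):
    im=manip.get_image(n); cv2.imwrite(f"pics/{n}8.png",im["color"])
E
```

```text
12.0 [-0.009  0.707 -0.408  2.21   1.748  1.497  1.892] [ 617.2 -222.8  154.8] [ 0.153 -0.21   0.771 -0.581] [ 0.1 -0.2 -2.5] 53.9
[[-0.865, -0.146, 0.481], [-0.502, 0.236, -0.832], [0.008, -0.961, -0.278]]
turn [0.002 0.    0.009] mag 0.01 cm [-0.18 10.75  3.13] len 11.2
[ 618.09337991 -222.51453686   42.8385611 ] 44.639698652290306
n 4 q [-0.04  0.96 -0.36  2.17  1.83  1.56  1.69] err 0.0 maxdq 0.06 margin 0.26 wr [430. 102. 151.] elb [443. -29. 583.]
```

View pics/top8.png

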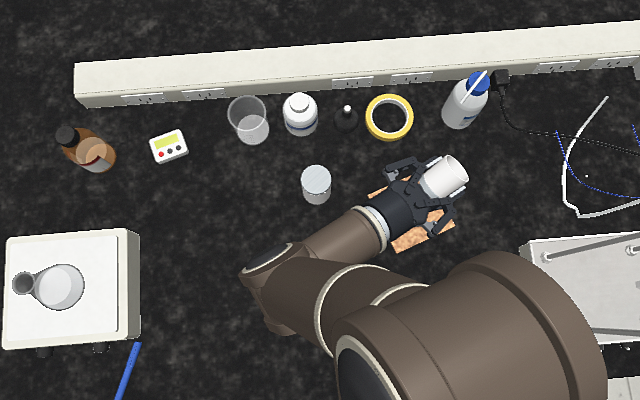

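View pics/wrist8.png

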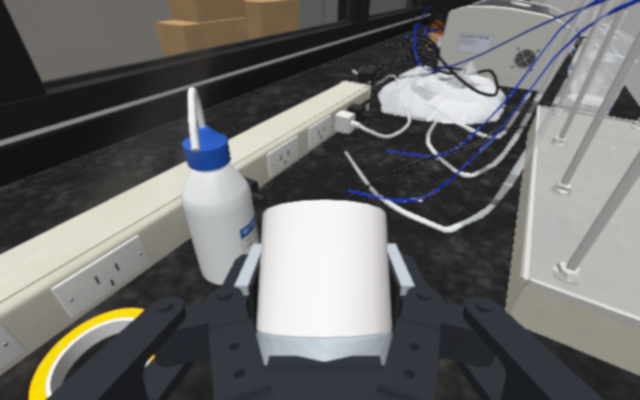

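View pics/scene8.png

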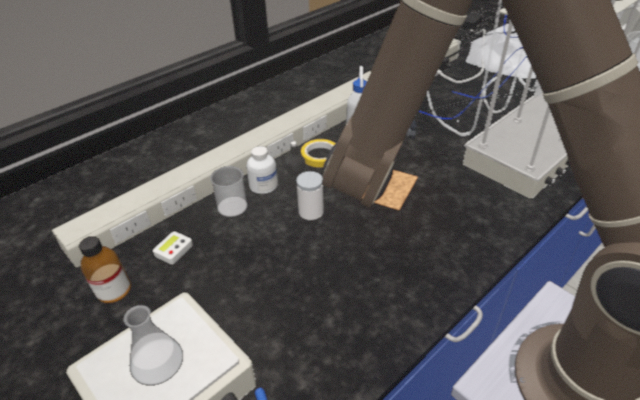

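Call:
drive_tool --pt "0 0 0 -0.05 3.5 1.0 0.3" --pt "0 0 0 -0.1 7.0 2.0 0.3" --pt "0 0 0 -0.15 9.5 2.8 0.3" --pt "0 0 0.005 -0.2 10.75 3.1 0.3" --pt "0 0 0.005 -0.2 10.75 3.1 0.3" --pt "0 0 0.005 -0.2 10.75 3.1 0.3"

```text
t: 12.75
tool_pos: [618.9, -221.8, 43.9]
tool_rot: [0.157, -0.205, 0.772, -0.58]
contact_force: [0.5, -0.4, -1.7]
width: 54.1
```

```bash
python3 log.py; python3 - <<'E'
from pl import *
p,r,zc=place(-60,16,0,-np.pi); rows(p,r)
E
```

```text
12.75 [-0.039  0.96  -0.361  2.164  1.831  1.56   1.691] [ 618.9 -221.8   43.9] [ 0.157 -0.205  0.772 -0.58 ] [ 0.5 -0.4 -1.7] 54.1
[[-0.867, -0.134, 0.48], [-0.499, 0.243, -0.832], [-0.005, -0.961, -0.277]]
turn [ 0.002 -0.    -0.005] mag 0.01 cm [0.11 1.54 0.47] len 1.6
```

Call:
drive_tool --pt "0 0 0 0 0.6 0.17 0.3" --pt "0 0 0 0 1.1 0.3 0.3" --pt "0 0 0 0 1.1 0.3 0.3" --pt "0 0 0 0 1.1 0.3 0.3"

```text
t: 13.15
tool_pos: [618.9, -221.6, 32.8]
tool_rot: [0.157, -0.205, 0.772, -0.58]
contact_force: [-0.2, 0.0, -1.3]
width: 54.0
```

Call:
drive_tool --pt "0 0 0 0 0.2 0.06 0.3" --pt "0 0 0 0 0.3 0.09 0.3" --pt "0 0 0 0 0.3 0.09 0.3"

```text
t: 13.45
tool_pos: [618.9, -221.6, 29.6]
tool_rot: [0.157, -0.205, 0.772, -0.58]
contact_force: [-0.0, 0.4, -2.8]
width: 53.8
```

Call:
drive_tool --pt "0 0 0 0 0.1 0.03 0.3" --pt "0 0 0 0 0.2 0.06 0.3" --pt "0 0 0 0 0.2 0.06 0.3"

```text
t: 13.75
tool_pos: [618.9, -221.6, 27.3]
tool_rot: [0.157, -0.205, 0.772, -0.58]
contact_force: [0.2, -0.7, -2.6]
width: 53.9
```

Call:
drive_tool --pt "0 0 0 0 0.1 0.03 0.3" --pt "0 0 0 0 0.15 0.04 0.3" --pt "0 0 0 0 0.15 0.04 0.3"

```text
t: 14.05
tool_pos: [618.9, -221.7, 26.0]
tool_rot: [0.157, -0.205, 0.772, -0.58]
contact_force: [-0.4, 0.1, -0.8]
width: 53.4
```

Call:
drive_tool --pt "0 0 0 0 0.1 0.03 0.3" --pt "0 0 0 0 0.15 0.04 0.3" --pt "0 0 0 0 0.15 0.04 0.3"

```text
t: 14.35
tool_pos: [619.1, -221.8, 25.8]
tool_rot: [0.157, -0.204, 0.772, -0.581]
contact_force: [-2.4, 2.5, 6.2]
width: 53.9
```

Call:
drive_tool --pt "0 0 0 0 0 0 0.75" --pt "0 0 0 0 0 0 1" --pt "0 0 0 0 0 0 1" --pt "0 0 0 0 0 0 1" --pt "0 0 0 0 0 0 1"

```text
t: 14.85
tool_pos: [619.1, -221.7, 25.9]
tool_rot: [0.157, -0.204, 0.772, -0.581]
contact_force: [-1.8, 2.9, 2.3]
width: 85.6
```

```bash
python3 log.py; python3 - <<'E'
from h import *
for n in ("top","wrist"):
    im=manip.get_image(n); cv2.imwrite(f"pics/{n}9.png",im["color"])
E
```

```text
14.85 [-0.045  1.002 -0.351  2.151  1.843  1.571  1.663] [ 619.1 -221.7   25.9] [ 0.157 -0.204  0.772 -0.581] [-1.8  2.9  2.3] 85.6
[[-0.867, -0.132, 0.481], [-0.498, 0.24, -0.833], [-0.005, -0.962, -0.274]]
```

View pics/top9.png

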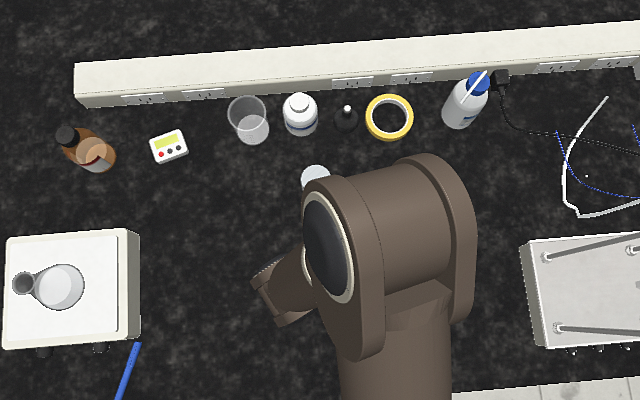

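View pics/wrist9.png

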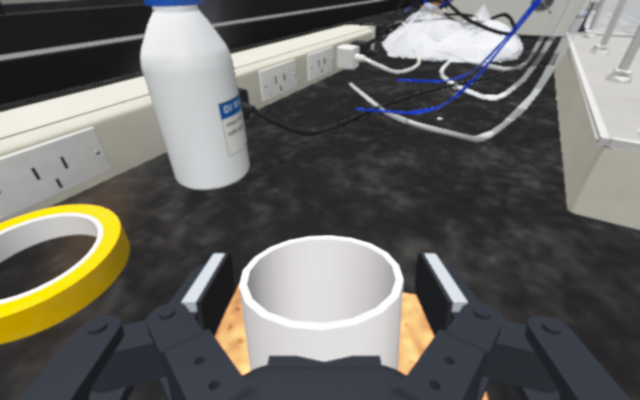

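Call:
drive_tool --pt "0 0 0 0 0.2 -0.7 1" --pt "0 0 0 0 0.4 -1.4 1" --pt "0 0 0 0 0.6 -2.2 1" --pt "0 0 0 0 0.85 -3.0 1" --pt "0 0 0 0 1.1 -4.0 1" --pt "0 0 0 0 1.35 -5.0 1" --pt "0 0 0 0 1.6 -6.0 1" --pt "0 0 0 0 1.6 -7.5 1" --pt "0 0 0 0 1.6 -9.5 1" --pt "0 0 0 0 1.6 -11.5 1" --pt "0 0 0 0 1.6 -13 1"

```text
t: 16.05
tool_pos: [553.9, -108.0, 46.3]
tool_rot: [0.158, -0.205, 0.772, -0.581]
contact_force: [-0.3, 0.4, 0.4]
width: 85.3
```

```bash
python3 log.py; python3 - <<'E'
from h import *
for n in ("top","wrist"):
    im=manip.get_image(n); cv2.imwrite(f"pics/{n}10.png",im["color"])
E
```

```text
16.05 [-0.224  0.993 -0.499  2.199  1.583  1.705  1.58 ] [ 553.9 -108.    46.3] [ 0.158 -0.205  0.772 -0.581] [-0.3  0.4  0.4] 85.3
[[-0.866, -0.133, 0.481], [-0.499, 0.241, -0.832], [-0.005, -0.962, -0.275]]
```

View pics/wrist10.png

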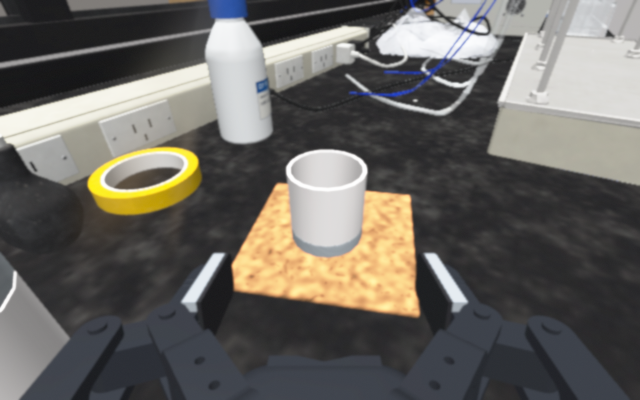

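Call:
drive_tool --pt "0 0 0 0 -3 -3 1" --pt "0 0 0 0 -7 -5 1" --pt "0 0 0 0 -11 -7 1" --pt "0 0 0 0 -15 -8 1" --pt "0 0 0 0 -18 -9 1" --pt "0 0 0 0 -18 -9 1" --pt "0 0 0 0 -18 -9 1"

```text
t: 16.85
tool_pos: [534.9, -76.3, 244.6]
tool_rot: [0.159, -0.204, 0.772, -0.581]
contact_force: [0.4, -0.1, -0.7]
width: 85.0
```

```bash
python3 log.py; python3 - <<'E'
from h import *
ims={n:manip.get_image(n) for n in ("top","wrist","scene")}
for n in ims: cv2.imwrite(f"pics/{n}11.png",ims[n]["color"])
for n in ims:
    W=cloud(ims[n]).reshape(-1,3); W=W[~np.isnan(W[:,0])]
    for nm,c,zz in (("short",(572,-145),(57,72)),("tall",(626,42),(90,101))):
        t=W[(np.hypot(*(W[:,:2]-c).T)<45)&(W[:,2]>zz[0])&(W[:,2]<zz[1])]
        if len(t)>20: print(n,nm,len(t),np.median(t[:,2]).round(1),np.round(cv2.minEnclosingCircle(t[:,:2].astype(np.float32))[0],1),np.round(cv2.minEnclosingCircle(t[:,:2].astype(np.float32))[1],1))
E
```

```text
16.85 [-0.189  0.548 -0.665  2.222  1.371  1.716  1.943] [534.9 -76.3 244.6] [ 0.159 -0.204  0.772 -0.581] [ 0.4 -0.1 -0.7] 85.0
[[-0.866, -0.131, 0.483], [-0.5, 0.242, -0.831], [-0.008, -0.961, -0.275]]
top short 168 63.9 [ 573.6 -139.8] 28.3
top tall 714 95.8 [626.4  41. ] 28.1
wrist short 601 62.9 [ 572.3 -140.4] 28.5
wrist tall 301 95.2 [638.5  26. ] 14.2
scene short 64 62.0 [ 567.  -139.1] 27.3
```

View pics/top11.png

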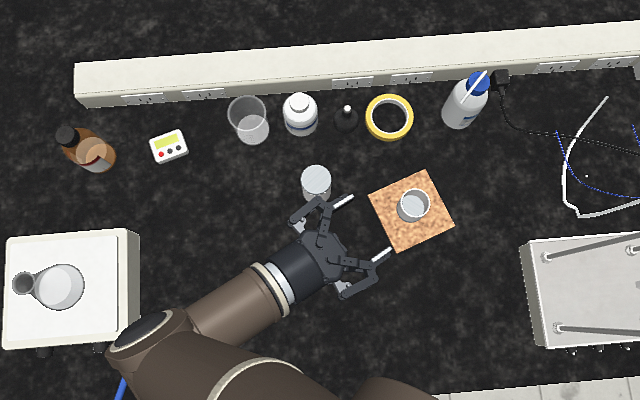

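View pics/wrist11.png

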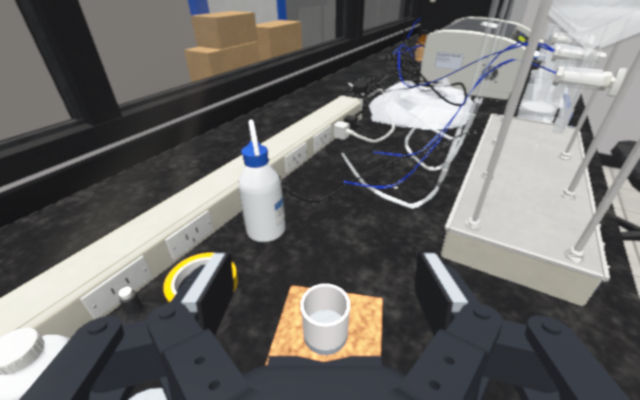

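The top view shows the short cup mouth up near the mat centre at pixel (414, 206). The tall cup is unmoved at (316, 180), and the arm is clear of both.

```bash
python3 -c "
from rig import manip
print(manip.sign_off())"
```

```text
the job is handed in; nothing more can be done
None
```

The shorter cup now stands mouth up, wholly on the cork mat, and the gripper has let go. I gripped it from the side with the tool pitched 35° down, lifted it and rolled it half a turn. I then lowered its foot edge onto the mat until about 6 N showed, released it and backed away so it could rock upright.

- **Cup position:** its centre measured about (573, -140) mm, with the mat centre at (571, -142) mm. Its rim was 63–64 mm high, as expected for the 60 mm cup on the 4 mm mat. The scene camera put the centre at x = 567 mm, which still leaves it well inside the mat.
- **Taller cup:** it measured (626.4, 41.0) mm against (626.4, 41.5) mm at the start, so it was not moved.
- **Finish:** the arm was clear of everything, and I handed the job in at about 17 s of the 42 s.

**What disagreed:**
- **First grasp:** it missed because the finger ends appeared about 42 mm behind the reported TCP, instead of at it. I measured the pads in the images, nudging the cup a few millimetres in the process, and the second grasp held.
- **Grip width:** the gripper read about 54 mm on the 56 mm cup throughout.

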